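# Pass the used pump head through the swing gate into the cleaning bay

## Task

Take the pump head with the red fittings, stand it upright on the grey entry deck in front of the orange swing gate, and push it along the deck (not lifted over) through the gate, far enough into the yellow-floored bay that the gate swings fully shut behind it. Leave it standing in the bay, and do not disturb the pump head with the blue fittings.

Things in the scene. Friction and masses are not known exactly. Their poses are not given: they have to be found in the camera images.
- red_center (a point): Pump head to be moved: upright aluminium block 46 mm (its x) by 60 mm (its y) by 50 mm high, white round windows on its 60 mm sides, two red-topped fittings (20 mm across, 28 mm apart along y) standing 16 mm above its top. About 0.4 kg. The point is the block's centre, 25 mm above its underside; axes are the block's. Starts standing on the table.
- blue_center (a point): The other pump head, the same but with blue-topped fittings; it stands on the table and stays where it is. A low round amber jar with a green cap (54 mm across, 62 mm high, not listed) stands near the two heads; the centres of all three are at least 100 mm apart.
- station: Pass-through bay, fixed. Origin: middle of the gate line at table height; y points through the gate into the bay. Deck top 8 mm above table. Entry deck (grey) y -130 to 0 mm, open end, side lips 10 mm above deck; bay (yellow floor) y 0 to 209 mm, white walls 27 mm above deck, open above. Both 84 mm wide inside (x). Dark posts at x = -50 and 50, y = 0, 12 mm square, 64 mm above table.
- gate (a joint): Orange leaf between the posts, 77 mm wide, 4 thick, 11 to 55 mm above table, on an upright hinge at station x = -40, y = 0 mm; no bar above. 0 = shut; grows as it is pushed into the bay (+y), to 1.5 rad; cannot open the other way. A light spring (under 1 N at its edge) shuts it. Its edge sweeps out to y = 79 mm: what is pushed through must lie wholly beyond that for it to shut.

How it is judged:
By the outcome, as a careful person would: the job done as asked, in the order asked, and still so for the second after the job is handed in, with the robot touching nothing.
It also fails if it takes over 51 s, if anything falls off the work surface, if the arm or the gripper's body presses on something with over 40 N, if the wrist force passes 120 N, or if a joint passes its speed limit or range.

## Robot

A 6-joint arm with a two-finger parallel gripper is mounted at the origin on the work surface. World frame = base frame: x ahead of the robot, y to its left, z up, the work surface at z = 0. Lengths are in m, angles in rad, forces in N, time in s.
With the tool pointing down it reaches from about 0.35 to 0.775 m from the base axis. Payload 5.5 kg.
Tool frame: the origin (TCP) lies at the very end of the fingers, on their centre line; the grasp point (between the pads) lies 19 mm behind it; z points along the fingers, y is the line along which they close (so a half turn about z gives the same grasp; the last joint's range is limited). The gripper opens to 85 mm and grips with 20 to 120 N. Pads are 22 mm wide; open, the fingers measure 114 mm over their backs; the gripper's body (76 mm by 85 mm) begins 54 mm behind the grasp point. The pads swing forward as they close: fully open they stand 13 mm farther back than shut.
Start: joints at [-1.282, 0.313, 0.046, 1.304, 0, 1.431], TCP at [0.239, -0.523, 0.202] pointing down, gripper open.
Joint ranges: [-2.76, 2.76], [-0.86, 1.69], [-1.03, 1.26], [-2.2, 2.34], [-1.47, 1.5], [-3.14, 3.14]. Speed limits (rad/s): [2.57, 2.57, 3.14, 3.14, 3.14, 3.14].

## Interface

Orientations are given as a unit quaternion [w, x, y, z].
In Python, from workcell import env, cams, ticket, spotter gives the robot as it stands.
- The arm moves only by the tool jog_arm, never from a script. Its argument "increments" is a list that holds one entry, the list of rows, each a list of 7 numbers: the shift along the tool's x, y, z in units of 0.25 m (1.0 is 0.25 m), then the turn, a rotation vector about the tool's x, y, z in units of 180 degrees (1.0 is 180 degrees), then the closure in counts, from 0 (fully open) to 255 (shut). A call has 1 to 20 rows; each row shifts and turns the commanded pose from where the row before left it, along the tool's axes as they then stand; what a row does not reach is not made up. A row lasts 1/10 s, in which the tool goes at most 50 mm and 8.59 degrees, less where a joint would pass 70% of its speed; a pose out of reach is approached as far as the arm can. A call with a number of a shift or a turn outside -1 to 1 is refused whole. A call with a gripper value outside its range is refused whole. The fingers move at their own pace and stop on an object; "force" is the grip in N (left out, the last holds). Time passes only in rows, so rows that do not move let the fingers close. It gives the time, the measured TCP pose, the force, the opening and the grip force at its end, in the units of the state.
- env.get_state(): the state, without advancing time (a new reading comes with each control period).
- cams.read_camera(name): name is "side" or "top"; returns a dict with "pixels" (420x560x3 uint8, red, green, blue), "fx", "fy", "cx", "cy" (pixels), "xyz" and "attitude" of the camera in the world. Camera axes: x right, y down, z forward; pixel columns grow to the right and rows downward; lengths in m; the calibration is good to about 2 mm. A picture is of the moment at which its call begins. There is no depth.
- ticket.hand_in(): hands the job in; it is judged then, once.
Trained networks look in the newest picture that a camera, given by its name, has taken for a name from the list of things; names that differ only in an ending like _2 or _b are one class to them, and where a whole thing is asked for, a point or a joint stands for the part that bears it (a point fixed in the world has none). Each returns a list of dicts, best first, with "conf" (0 to 1); they miss things now and then, are a little off and sometimes report something else, mostly with a low value. They report only what shows in the picture. A call takes as long as a camera call.
- spotter.find_in(target, camera): "uv" ([column, row] in pixels, amid what is visible of it).
- spotter.cut_out(target, camera): "region" (420x560 bool, what is visible of it) and "uv" ([column, row] in pixels, amid what is visible of it).
- spotter.landmark_of(target, camera): "uv" ([column, row] in pixels: a listed point, or the origin of a listed thing).
The state is a dict: "clock": time; "joint_pos": joint angles; "qvel": joint speeds; "tau": joint torques, N m; "tcp_pos": TCP position; "orientation": TCP orientation; "wrist_force": force on the tool from outside, world axes, zero at the start; "ft_torque": the same for the moment, N m; "finger_gap": finger opening in m; "grip_force": force on a finger pad.
Only numpy, scipy, OpenCV 4.12 (cv2) and the standard library are available. Lean on these libraries where they do the work, as an engineer would, in place of code of your own. Each camera call takes 0.05 s, during which the arm holds its last target. There are 200 camera calls.

## Working session

There is one attempt and no reset: what is moved stays moved. The work goes in short steps, Python scripts to look and compute and a tool call to move; the robot and the scene stay as the last step left them, time stands still between calls to the robot, and variables do not carry over. Pictures are saved under pics/ and viewed, at most 10 in all, crops included, and the job is handed in when it is done.

Besides the shell and the picture viewer there is one more tool, called after "Request:" as name([rows], argument=value, ...), one row to a line, values as JSON. jog_arm: Moves the arm, as the interface text tells. Shifts and turns lie within -1 to 1; 1 stands for 0.25 m of shift or 180 degrees of turn. Its arguments: {"type":"object","properties":{"increments":{"type":"array"},"force":{"type":"number"}},"required":["increments"]}

```bash
mkdir -p pics; ls; python3 - <<'E'
from workcell import env,cams,ticket,spotter
import cv2,numpy as np
for n in ("top","side"):
    d=cams.read_camera(n); cv2.imwrite(f"pics/{n}0.png",d["pixels"][:,:,::-1])
    print(n,[d[k] for k in("fx","fy","cx","cy","xyz","attitude")])
    for t in("red_center","blue_center","station","gate"):
        print(t,[(np.round(r["uv"],1),round(r["conf"],2)) for r in spotter.landmark_of(t,n)])
print(env.get_state())
E
```

```text
pics
top [465.95425089036166, 465.95425089036166, 276.16836903593816, 204.65925971313624, array([ 0.38424617, -0.14260764,  0.88308519]), array([-0.0500589 ,  0.70630363, -0.70515647,  0.03719734])]
red_center [(array([398.7, 195.5]), 0.72)]
blue_center [(array([344., 235.]), 0.95)]
station [(array([174.4, 183.5]), 0.75)]Traceback (most recent call last):
  File "<stdin>", line 7, in <module>
ValueError: it knows: blue_center, red_center, station
```

```bash
cat > h.py <<'E'
from workcell import env,cams,ticket,spotter
import cv2,numpy as np
from scipy.spatial.transform import Rotation as R
def rot(q): return R.from_quat([q[1],q[2],q[3],q[0]]).as_matrix()
def ray(d,uv):
    v=np.array([(uv[0]-d["cx"])/d["fx"],(uv[1]-d["cy"])/d["fy"],1.]); return d["xyz"],rot(d["attitude"])@v
def atz(d,uv,z):
    o,v=ray(d,uv); return o+v*(z-o[2])/v[2]
def proj(d,p):
    c=rot(d["attitude"]).T@(np.asarray(p)-d["xyz"]); return np.array([d["fx"]*c[0]/c[2]+d["cx"],d["fy"]*c[1]/c[2]+d["cy"]])
def tri(ds,uvs):
    A=0;b=0
    for d,u in zip(ds,uvs):
        o,v=ray(d,u); v=v/np.linalg.norm(v); P=np.eye(3)-np.outer(v,v); A=A+P; b=b+P@o
    return np.linalg.solve(A,b)
E
python3 - <<'E'
from h import *
np.set_printoptions(suppress=True,precision=4)
D={}
for n in ("top","side"):
    d=D[n]=cams.read_camera(n); cv2.imwrite(f"pics/{n}1.png",d["pixels"][:,:,::-1])
    for t,z in(("red_center",.025),("blue_center",.025),("station",0)):
        print(n,t,[(np.round(r["uv"],1),round(r["conf"],2),atz(d,r["uv"],z)) for r in spotter.landmark_of(t,n)])
print(D["side"]["xyz"],D["side"]["attitude"],D["side"]["fx"])
print(env.get_state())
E
```

```text
top red_center [(array([401.6, 196.9]), 0.82, array([ 0.5053, -0.359 ,  0.025 ]))]
top blue_center [(array([345.9, 236.6]), 0.76, array([ 0.4317, -0.255 ,  0.025 ]))]
top station [(array([177., 184.]), 0.58, array([0.5339, 0.065 , 0.    ]))]
side red_center [(array([341.4, 341.6]), 0.56, array([ 0.504, -0.357,  0.025]))]
side blue_center [(array([258.4, 289.8]), 0.92, array([ 0.4283, -0.2506,  0.025 ]))]
side station [(array([271. , 158.3]), 0.73, array([0.5353, 0.0737, 0.    ]))]
[ 0.3432 -0.6596  0.5248] [-0.4097  0.9014 -0.1302  0.0518] 482.9842868896044
{'clock': 0.6, 'joint_pos': array([-1.2816,  0.3132,  0.0461,  1.3036,  0.    ,  1.4312]), 'qvel': array([-0.0001, -0.0022,  0.0007, -0.0012, -0.0003, -0.0004]), 'tau': array([ -0.    , -48.0151,  29.8665,   0.0003,   0.    ,   0.    ]), 'tcp_pos': array([ 0.2391, -0.523 ,  0.2022]), 'orientation': array([0.0001, 0.9771, 0.2128, 0.    ]), 'wrist_force': array([ 0.0575, -0.3426,  0.1322]), 'ft_torque': array([-0.0032,  0.0084,  0.0092]), 'grip_force': 0.0, 'finger_gap': 0.08546594735864685}
```

View pics/top0.png

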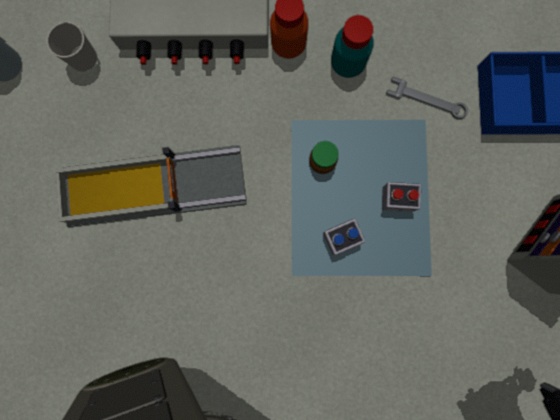

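View pics/side1.png

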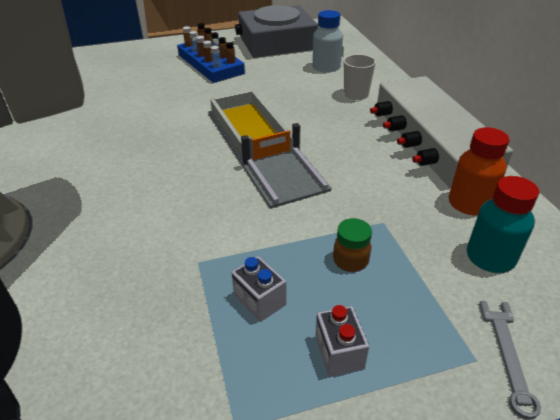

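The top view shows the station's gate near (172,183), with the deck to its right (world −y) and the bay to its left. Red is at (403,196), blue at (344,237) and the jar at (324,157). The side view agrees: red (341,342), blue (259,288). Next I'll measure the red block and the station precisely.

```bash
python3 - <<'E'
from h import *
from scipy.optimize import least_squares
np.set_printoptions(suppress=True,precision=4)
T=cams.read_camera("top");
reg=spotter.cut_out("station","top")[0]; print(reg["conf"])
m=reg["region"].astype(np.uint8); print("station rect",cv2.minAreaRect(cv2.findNonZero(m)), m.sum())
S=cams.read_camera("side")
for n,d,c in(("top",T,(401,196)),("side",S,(341,340))):
    p=d["pixels"].astype(int); r=(p[...,0]>120)&(p[...,1]<80)&(p[...,2]<80)
    k,l,st,ce=cv2.connectedComponentsWithStats(r.astype(np.uint8))
    for i in range(1,k):
        if st[i,4]>15 and abs(ce[i]-c).max()<45: print(n,ce[i],st[i,4],atz(d,ce[i],.064))
p=T["pixels"].astype(int)
y=((p[...,0]>110)&(p[...,1]>80)&(p[...,2]<50)&(p[...,0]-p[...,1]<90)); y[:,:50]=0;y[:150]=0;y[230:]=0;y[:,170:]=0
box=cv2.boxPoints(cv2.minAreaRect(cv2.findNonZero(y.astype(np.uint8)))); print("yellow",[atz(T,b,.008)[:2] for b in box])
a=T["pixels"][130:240,40:260]; b=T["pixels"][160:230,365:445]
a=cv2.resize(a,None,fx=3.6,fy=3.6,interpolation=cv2.INTER_CUBIC); b=cv2.resize(b,None,fx=2.5,fy=2.5)
im=np.zeros((600,800,3),np.uint8); im[:a.shape[0],:a.shape[1]]=a; im[400:400+b.shape[0],:b.shape[1]]=b
cv2.imwrite("pics/crop.png",im[:,:,::-1])
E
```

```text
0.95
station rect ((149.61129760742188, 182.52574157714844), (66.82281494140625, 189.01785278320312), 82.70580291748047) 11241
side [339.2941 310.5147] 136 [ 0.5049 -0.3402  0.064 ]
side [346.947  330.0927] 151 [ 0.5031 -0.3683  0.064 ]
yellow [array([0.5451, 0.2769]), array([0.5678, 0.0972]), array([0.4963, 0.086 ]), array([0.4738, 0.2638])]
```

View pics/crop.png

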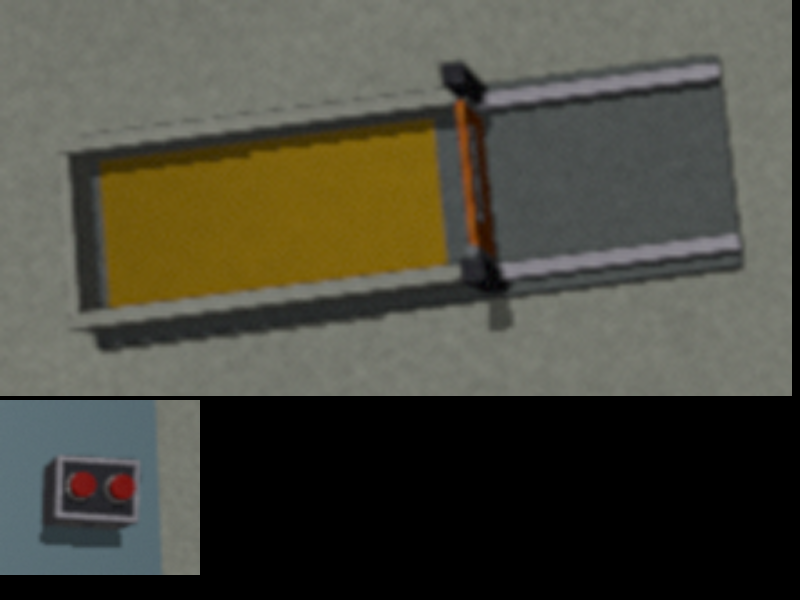

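```bash
cat > fit.py <<'E'
from h import *
from scipy.optimize import least_squares
np.set_printoptions(suppress=True,precision=4)
T=cams.read_camera("top");S=cams.read_camera("side")
c=lambda u,v:(np.array([u,v])+.5)/3.6+[40,130]-.5
ob=[((.05,0,.064),c(455,70)),((-.05,0,.064),c(474,262)),((.042,.209,.008),c(100,160)),((-.042,.209,.008),c(107,308)),
 ((.0455,-.13,.018),c(721,71)),((-.0455,-.13,.018),c(741,243))]
W=lambda q,p:np.array([q[0]+np.cos(q[2])*p[0]-np.sin(q[2])*p[1],q[1]+np.sin(q[2])*p[0]+np.cos(q[2])*p[1],p[2]])
f=lambda q:np.concatenate([proj(T,W(q,p))-u for p,u in ob])
r=least_squares(f,[.53,.065,-.1],loss="soft_l1"); q=r.x
print(q,np.degrees(q[2])); print(f(q).reshape(-1,2))
def seg(im,d,a,b,col,s,o):
    P=[tuple(int(round(v*16)) for v in ((proj(d,W(q,p))+.5-o)*s-.5)) for p in(a,b)]
    cv2.line(im,*P,col,1,cv2.LINE_AA,4)
out=[]
for d,(x,y,w,h),s in((T,(40,130,220,110),3.6),(S,(195,85,150,125),2.4)):
    im=cv2.resize(d["pixels"][y:y+h,x:x+w],None,fx=s,fy=s,interpolation=cv2.INTER_CUBIC)[:,:,::-1].copy()
    o=np.array([x,y])
    for k in(-1,1):
        seg(im,d,(k*.042,-.13,.008),(k*.042,0.209,.008),(255,0,0),s,o)
        seg(im,d,(k*.042,0,.035),(k*.042,0.209,.035),(0,255,0),s,o)
        seg(im,d,(k*.05,0,0),(k*.05,0,.064),(255,0,255),s,o)
    seg(im,d,(-.042,.209,.008),(.042,.209,.008),(255,0,0),s,o); seg(im,d,(-.042,-.13,.008),(.042,-.13,.008),(255,0,0),s,o)
    seg(im,d,(-.04,0,.055),(.037,0,.055),(255,255,0),s,o)
    out.append(im)
im=np.zeros((600,800,3),np.uint8);y=0
a,b=out; b=b[:,:]; im=np.zeros((a.shape[0]+200,800,3),np.uint8)
im[:a.shape[0],:a.shape[1]]=a[:,:800]; b=cv2.resize(b,None,fx=200/b.shape[0],fy=200/b.shape[0]);im[a.shape[0]:,:b.shape[1]]=b
cv2.imwrite("pics/fit.png",im)
# red: tops from top crop
u=[(np.array(v)+.5)/2.5+[365,160]-.5 for v in((82.5,485-400),(121.5,487-400))]
P=[atz(T,v,.066) for v in u]; print("fittings top",P)
su=[(339.3,310.5),(346.9,330.1)]
P2=[tri([T,S],[a,b]) for a,b in zip(u,su)]; print("tri",P2)
print("side@.066",[atz(S,v,.064) for v in su])
E
python3 fit.py
```

```text
[0.5373 0.0651 0.1177] 6.742401483005109
[[ 0.4176  0.0154]
 [-0.063   1.2361]
 [-1.0443 -1.2801]
 [-0.3997  0.7502]
 [ 0.652  -0.0849]
 [ 0.1931 -0.811 ]]
fittings top [array([ 0.5052, -0.342 ,  0.066 ]), array([ 0.5038, -0.3693,  0.066 ])]
tri [array([ 0.5047, -0.3418,  0.0662]), array([ 0.5032, -0.3692,  0.0655])]
side@.066 [array([ 0.505 , -0.3402,  0.064 ]), array([ 0.5031, -0.3682,  0.064 ])]
```

View pics/fit.png

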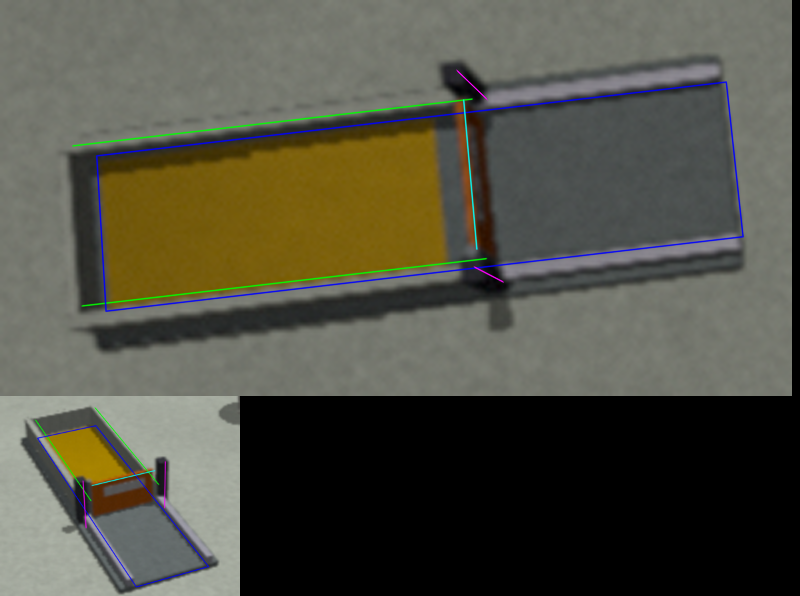

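The fitted station overlay matches the picture to about 2–3 mm: gate line at crop (470,170), heading about 7°. Red's centre is about (0.504, −0.355), yaw about −3°. First move: go over red and turn the tool.

Request:
jog_arm([
  [[0.124,-0.0167,0,0,0,0,0],[0.124,-0.0167,0,0,0,0,0],[0.124,-0.0167,0,0,0,0,0],[0.124,-0.0167,0,0,0,0,0],[0.124,-0.0167,0,0,0,0,0],[0.124,-0.0167,0,0,0,0,0],[0.124,-0.0167,0,0,0,0,0],[0.124,-0.0167,0,0,0,0,0],[0.124,-0.0167,0,0,0,0,0],[0.124,-0.0167,0,0,0,0,0],[0,0,0,0,0,-0.043,0],[0,0,0,0,0,-0.043,0],[0,0,0,0,0,-0.043,0],[0,0,0,0,0,-0.043,0],[0,0,0,0,0,-0.043,0],[0,0,0,0,0,-0.043,0],[0,0,0,0,0,-0.043,0],[0,0,0,0,0,-0.043,0],[0,0,0,0,0,0,0]],
])

```text
clock: 2.75
tcp_pos: [0.5036, -0.3561, 0.2021]
orientation: [0.0, 0.728, 0.685, -0.0]
wrist_force: [0.2, -0.1, 0.9]
finger_gap: 0.0852
grip_force: 0.0
```

```bash
cat > go.py <<'E'
# usage: go.py x y z heading_deg -> shift in tool axes (units) after / before turn
from h import *; import sys
x,y,z,h=map(float,sys.argv[1:5]); s=env.get_state(); M=rot(s["orientation"]); p=s["tcp_pos"]
cur=np.degrees(np.arctan2(M[1,0],M[0,0])); print("clock",s["clock"],"tcp",p.round(4),"heading",cur.round(2),"tilt",M[:,2].round(4),"gap",s["finger_gap"],"F",s["wrist_force"].round(1))
print("shift units (tool axes now)",(M.T@(np.array([x,y,z])-p)/.25).round(4),"turn z units",round(-((h-cur+180)%360-180)/180,4))
E
python3 go.py .504 -.3555 .015 86.7
```

```text
clock 2.75 tcp [ 0.5036 -0.3561  0.2021] heading 86.51 tilt [-0.e+00 -1.e-04 -1.e+00] gap 0.0852014443163647 F [ 0.2 -0.1  0.9]
shift units (tool axes now) [0.0026 0.0013 0.7484] turn z units -0.0011
```

Request:
jog_arm([
  [[0.0026,0.0013,0.1,0,0,0,0],[0,0,0.15,0,0,0,0],[0,0,0.15,0,0,0,0],[0,0,0.15,0,0,0,0],[0,0,0.1,0,0,0,0],[0,0,0.07,0,0,0,0],[0,0,0.034,0,0,0,0],[0,0,0,0,0,0,0],[0,0,0,0,0,0,255],[0,0,0,0,0,0,255],[0,0,0,0,0,0,255],[0,0,0,0,0,0,255],[0,0,0,0,0,0,255],[0,0,0,0,0,0,255],[0,0,0,0,0,0,255],[0,0,0,0,0,0,255],[0,0,0,0,0,0,255],[0,0,0,0,0,0,255]],
], force=40)

```text
clock: 4.55
tcp_pos: [0.5046, -0.3562, 0.0152]
orientation: [0.001, 0.729, 0.685, -0.0]
wrist_force: [-1.2, 0.5, 5.9]
finger_gap: 0.044
grip_force: 40.5
```

```bash
python3 - <<'E'
from h import *
q=(.536,.066,.122)
for y in(-.062,-.115,.095): print(y,q[0]-np.sin(q[2])*y,q[1]+np.cos(q[2])*y)
E
python3 go.py .5435 .0045 .025 97
```

```text
-0.062 0.543545250196378 0.004460831989097726
-0.115 0.549995222138443 -0.048145230987963916
0.095 0.524438729537808 0.16029388646831802
clock 4.55 tcp [ 0.5046 -0.3562  0.0152] heading 86.47 tilt [ 0.0016 -0.0018 -1.    ] gap 0.04399783994528524 F [-1.2  0.5  5.9]
shift units (tool axes now) [ 1.4498  0.0666 -0.0415] turn z units -0.0585
```

Request:
jog_arm([
  [[0,0,-0.06,0,0,0,255],[0,0,-0.1,0,0,0,255],[0,0,-0.15,0,0,0,255],[0,0,-0.15,0,0,0,255],[0.07,0,0,0,0,0,255],[0.12,0,0,0,0,0,255],[0.15,0.01,0,0,0,0,255],[0.15,0.01,0,0,0,0,255],[0.15,0.01,0,0,0,0,255],[0.15,0.01,0,0,0,0,255],[0.15,0.01,0,0,0,0,255],[0.15,0.01,0,0,0,0,255],[0.15,0.007,0,0,0,0,255],[0.12,0,0,0,0,0,255],[0.09,0,0,0,0,0,255],[0,0,0,0,0,-0.03,255],[0,0,0,0,0,-0.0285,255],[0,0,0,0,0,0,255],[0,0,0,0,0,0,255]],
])

```text
clock: 6.45
tcp_pos: [0.5421, 0.0056, 0.1278]
orientation: [-0.001, 0.663, 0.748, -0.0]
wrist_force: [-0.3, -0.1, -3.0]
finger_gap: 0.0444
grip_force: 41.7
```

```bash
python3 go.py .5435 .0045 .025 97; python3 - <<'E'
from h import *
for n in("top","side"):
    d=cams.read_camera(n); a=d["pixels"][90:230,150:350] if n=="top" else d["pixels"][60:240,180:400]
    cv2.imwrite(f"pics/{n}2.png",cv2.resize(a,None,fx=2.5,fy=2.5)[:,:,::-1])
E
python3 -c "
import cv2,numpy as np
a=cv2.imread('pics/top2.png');b=cv2.imread('pics/side2.png');a=cv2.copyMakeBorder(a,0,0,0,50,0) if 0 else a
s=450/max(a.shape[0],b.shape[0]);b=cv2.resize(b,(300,int(b.shape[0]*300/b.shape[1])));o=np.zeros((450,800,3),np.uint8);o[:a.shape[0],:a.shape[1]]=a;o[:b.shape[0],500:]=b;cv2.imwrite('pics/c2.png',o)"
```

```text
clock 6.45 tcp [0.5421 0.0056 0.1278] heading 96.9 tilt [-1.5e-03  2.0e-04 -1.0e+00] gap 0.04435542202776805 F [-0.3 -0.1 -3. ]
shift units (tool axes now) [-0.0054  0.0056  0.4111] turn z units -0.0005
```

View pics/c2.png

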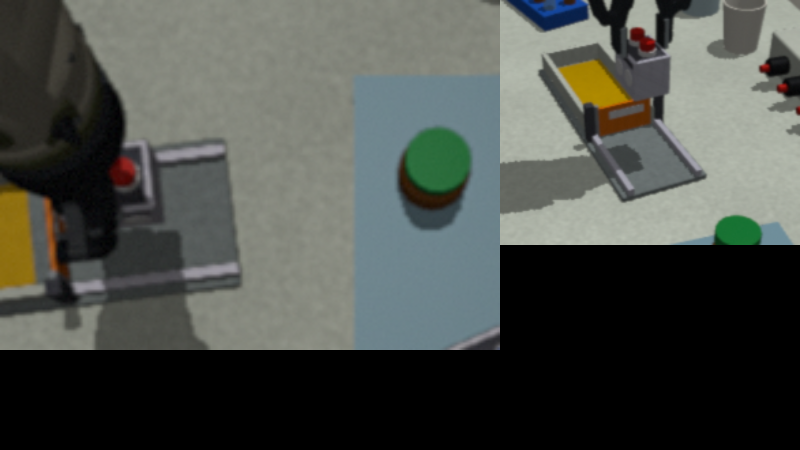

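The block hangs upright and square over the deck, with a red fitting at crop (122,172). I'll lower it, release to partly open, and lift.

Request:
jog_arm([
  [[-0.006,0.006,0.1,0,0,0,255],[0,0,0.1,0,0,0,255],[0,0,0.1,0,0,0,255],[0,0,0.06,0,0,0,255],[0,0,0.03,0,0,0,255],[0,0,0.012,0,0,0,255],[0,0,0.01,0,0,0,255],[0,0,0,0,0,0,255],[0,0,0,0,0,0,255]],
])

```text
clock: 7.45
tcp_pos: [0.5453, 0.0039, 0.0264]
orientation: [0.001, 0.663, 0.749, 0.0]
wrist_force: [0.3, -0.1, -3.8]
finger_gap: 0.0442
grip_force: 41.7
```

Request:
jog_arm([
  [[0,0,0.006,0,0,0,255],[0,0,0.006,0,0,0,255],[0,0,0,0,0,0,255],[0,0,0,0,0,0,255]],
])

```text
clock: 7.85
tcp_pos: [0.545, 0.004, 0.0233]
orientation: [0.0, 0.662, 0.749, 0.0]
wrist_force: [-1.4, 0.5, 3.9]
finger_gap: 0.0439
grip_force: 42.5
```

Request:
jog_arm([
  [[0,0,0,0,0,0,70],[0,0,0,0,0,0,70],[0,0,0,0,0,0,70],[0,0,0,0,0,0,70],[0,0,-0.04,0,0,0,70],[0,0,-0.1,0,0,0,70],[0,0,-0.15,0,0,0,70],[0,0,-0.12,0,0,0,70],[-0.1,0,0,0,0,0,190],[-0.15,0,0,0,0,0,190],[-0.15,0,0,0,0,0,190],[0,0,0,0,0,0,190],[0,0,0,0,0,0,190]],
])

```text
clock: 9.15
tcp_pos: [0.5568, -0.0961, 0.1255]
orientation: [0.0, 0.663, 0.748, 0.0]
wrist_force: [0.3, 0.6, -0.8]
finger_gap: 0.0214
grip_force: 0.0
```

```bash
python3 go.py .5512 -.058 .022 97; python3 - <<'E'
from h import *
np.set_printoptions(suppress=True,precision=4)
T=cams.read_camera("top"); print([(r["uv"],r["conf"],atz(T,r["uv"],.033)) for r in spotter.landmark_of("red_center","top")])
S=cams.read_camera("side"); print([(r["uv"],r["conf"],atz(S,r["uv"],.033)) for r in spotter.landmark_of("red_center","side")])
a=cv2.resize(T["pixels"][130:240,150:310],None,fx=2.5,fy=2.5);b=cv2.resize(S["pixels"][60:240,180:400],(400,327))
o=np.zeros((327,800,3),np.uint8);o[:a.shape[0],:400]=a;o[:,400:]=b;cv2.imwrite("pics/c3.png",o[:,:,::-1])
E
```

```text
clock 9.15 tcp [ 0.5568 -0.0961  0.1255] heading 96.9 tilt [ 3.e-04  1.e-04 -1.e+00] gap 0.02144326650301326 F [ 0.3  0.6 -0.8]
shift units (tool axes now) [ 0.1538 -0.0042  0.4142] turn z units -0.0005
[]
[([283.0, 163.1], 0.95, array([0.5394, 0.0072, 0.033 ]))]
```

View pics/c3.png

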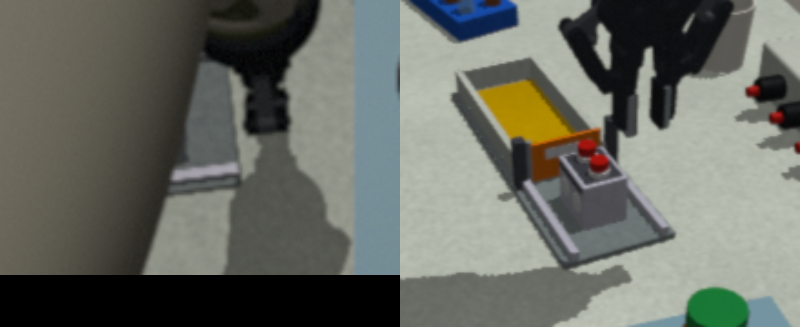

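Red stands upright on the deck at combined-crop (593,185), with the gate shut behind it. I'll lower the half-closed fingers behind it and push.

Request:
jog_arm([
  [[0.08,-0.004,0,0,0,0,190],[0.074,0,0.05,0,0,-0.0005,190],[0,0,0.12,0,0,0,190],[0,0,0.12,0,0,0,190],[0,0,0.08,0,0,0,190],[0,0,0.05,0,0,0,190],[0,0,0,0,0,0,190],[0.02,0,0,0,0,0,190],[0.02,0,0,0,0,0,190],[0.02,0,0,0,0,0,190],[0.02,0,0,0,0,0,190],[0.025,0,0,0,0,0,190],[0.025,0,0,0,0,0,190],[0.025,0,0,0,0,0,190],[0.025,0,0,0,0,0,190]],
])

```text
clock: 10.85
tcp_pos: [0.5463, -0.0126, 0.0207]
orientation: [0.001, 0.662, 0.749, 0.0]
wrist_force: [0.5, -4.5, 4.5]
finger_gap: 0.0218
grip_force: 2.3
```

```bash
python3 go.py .5244 .1603 .020 97; python3 - <<'E'
from h import *
S=cams.read_camera("side"); print([(r["uv"],r["conf"],atz(S,r["uv"],.033)) for r in spotter.landmark_of("red_center","side")])
b=cv2.resize(S["pixels"][80:230,190:360],(680,600));cv2.imwrite("pics/c4.png",b[:,:,::-1])
E
```

```text
clock 10.85 tcp [ 0.5463 -0.0126  0.0207] heading 97.08 tilt [ 0.0016 -0.0012 -1.    ] gap 0.021782743994543687 F [ 0.5 -4.5  4.5]
shift units (tool axes now) [ 0.6973 -0.0016  0.0019] turn z units 0.0005
[([279.1, 157.6], 0.92, array([0.53760612, 0.02541034, 0.033     ]))]
```

View pics/c4.png

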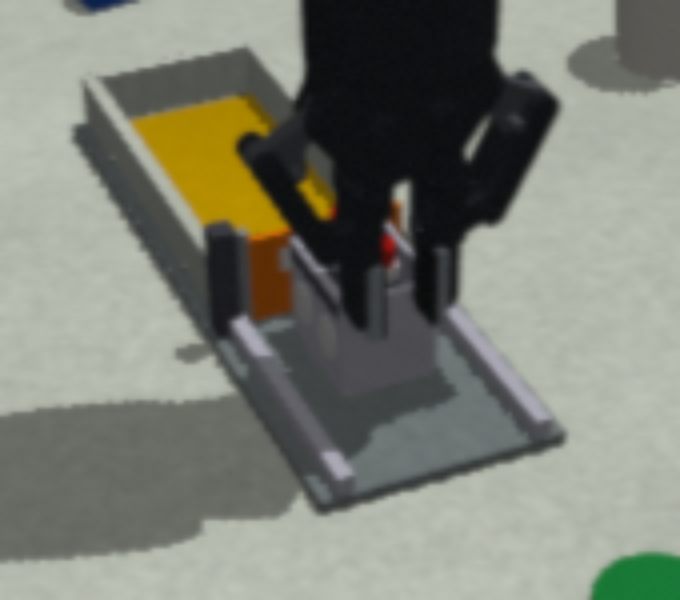

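The fingers (tips at 360–440, 320) push squarely on the rear face. The block stands between the lips and the gate is still shut. I'll continue and watch the force at the posts.

Request:
jog_arm([
  [[0.025,0,0,0,0,0,190],[0.025,0,0,0,0,0,190],[0.025,0,0,0,0,0,190],[0.025,0,0,0,0,0,190],[0.025,0,0,0,0,0,190],[0.025,0,0,0,0,0,190],[0.025,0,0,0,0,0,190],[0.025,0,0,0,0,0,190],[0.025,0,0,0,0,0,190],[0.025,0,0,0,0,0,190]],
])

```text
clock: 11.95
tcp_pos: [0.5378, 0.0497, 0.02]
orientation: [0.0, 0.662, 0.749, -0.0]
wrist_force: [1.5, -5.2, 2.6]
finger_gap: 0.0214
grip_force: 2.3
```

```bash
python3 go.py .5244 .1603 .020 97; python3 - <<'E'
from h import *
S=cams.read_camera("side"); print([(r["uv"],r["conf"],atz(S,r["uv"],.033)) for r in spotter.landmark_of("red_center","side")])
b=cv2.resize(S["pixels"][80:230,190:360],(680,600));cv2.imwrite("pics/c5.png",b[:,:,::-1])
E
```

```text
clock 11.95 tcp [0.5378 0.0497 0.02  ] heading 97.09 tilt [ 1.e-04 -4.e-04 -1.e+00] gap 0.021358886031293503 F [ 1.5 -5.2  2.6]
shift units (tool axes now) [ 4.456e-01  1.200e-03 -2.000e-04] turn z units 0.0005
[([267.9, 137.2], 0.57, array([0.53626365, 0.09620989, 0.033     ]))]
```

View pics/c5.png

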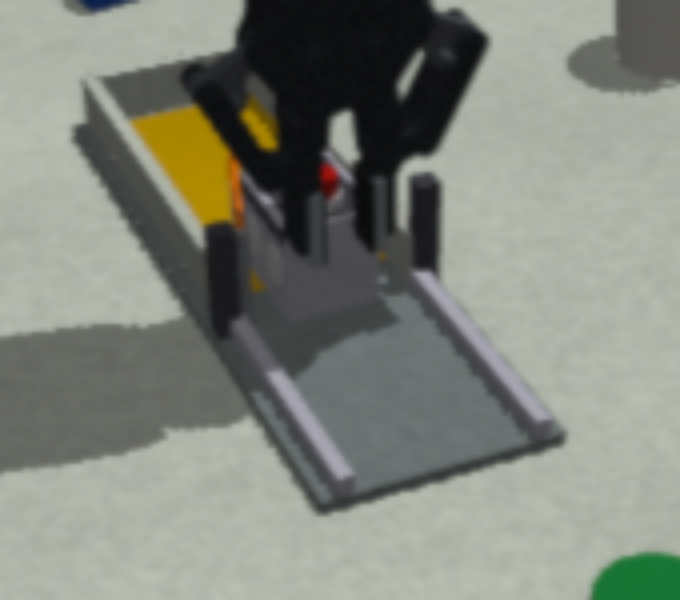

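The gate (235,190) swings open as the block passes between the posts, and forces stay low. I'll push the rest of the way.

Request:
jog_arm([
  [[0.025,0,0,0,0,0,190],[0.025,0,0,0,0,0,190],[0.025,0,0,0,0,0,190],[0.025,0,0,0,0,0,190],[0.025,0,0,0,0,0,190],[0.025,0,0,0,0,0,190],[0.025,0,0,0,0,0,190],[0.025,0,0,0,0,0,190],[0.025,0,0,0,0,0,190],[0.025,0,0,0,0,0,190],[0.025,0,0,0,0,0,190],[0.025,0,0,0,0,0,190],[0.025,0,0,0,0,0,190],[0.025,0,0,0,0,0,190],[0.025,0,0,0,0,0,190],[0.025,0,0,0,0,0,190],[0.025,0,0,0,0,0,190],[0.02,0,0,0,0,0,190],[0.01,0,0,0,0,0,190],[0,0,0,0,0,0,190]],
])

```text
clock: 14.05
tcp_pos: [0.5234, 0.1631, 0.0199]
orientation: [-0.0, 0.662, 0.75, 0.0]
wrist_force: [0.1, -0.2, -0.7]
finger_gap: 0.0214
grip_force: 0.0
```

```bash
python3 go.py .5244 .1603 .020 97; python3 - <<'E'
from h import *
S=cams.read_camera("side"); print([(r["uv"],r["conf"],atz(S,r["uv"],.033)) for r in spotter.landmark_of("red_center","side")])
b=cv2.resize(S["pixels"][60:210,190:360],(680,600));cv2.imwrite("pics/c6.png",b[:,:,::-1])
E
```

```text
clock 14.05 tcp [0.5234 0.1631 0.0199] heading 97.15 tilt [-6.e-04  8.e-04 -1.e+00] gap 0.021350694375893976 F [ 0.1 -0.2 -0.7]
shift units (tool axes now) [-0.0117  0.0027 -0.0003] turn z units 0.0008
[([246.7, 109.8], 0.78, array([0.52212807, 0.20948353, 0.033     ]))]
```

View pics/c6.png

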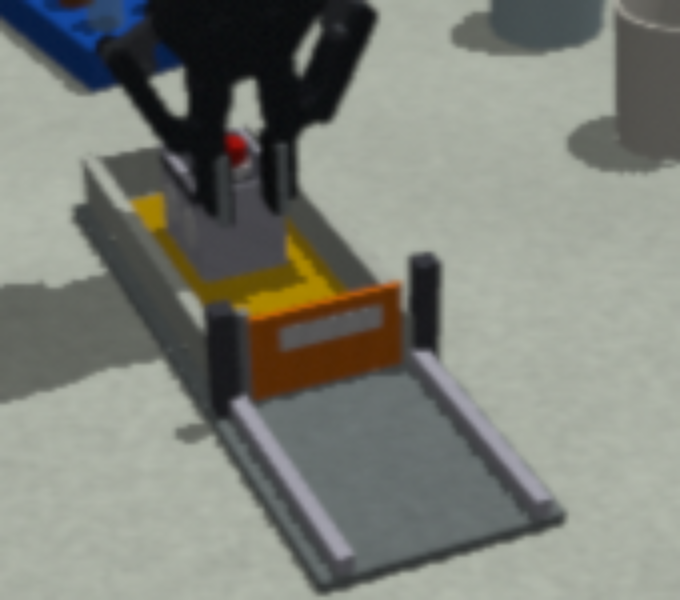

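The gate (325,340) is shut and the block stands deep in the bay. I'll back off slightly and lift clear.

Request:
jog_arm([
  [[-0.012,0,0,0,0,0,190],[-0.012,0,0,0,0,0,190],[0,0,-0.05,0,0,0,190],[0,0,-0.12,0,0,0,190],[0,0,-0.15,0,0,0,190],[0,0,-0.15,0,0,0,190],[0,0,-0.15,0,0,0,190],[0,0,-0.1,0,0,0,190],[0,0,0,0,0,0,190],[0,0,0,0,0,0,190],[0,0,0,0,0,0,190]],
])

```text
clock: 15.25
tcp_pos: [0.5238, 0.1562, 0.1992]
orientation: [-0.001, 0.662, 0.75, -0.001]
wrist_force: [0.1, -0.4, -0.6]
finger_gap: 0.0218
grip_force: 0.0
```

```bash
python3 - <<'E'
from h import *
S=cams.read_camera("side")
for t,z in(("red_center",.033),("blue_center",.025)): print(t,[(r["conf"],atz(S,r["uv"],z)) for r in spotter.landmark_of(t,"side")])
b=cv2.resize(S["pixels"][60:210,190:360],(680,600));cv2.imwrite("pics/c7.png",b[:,:,::-1])
E
```

```text
red_center [(0.56, array([0.51730834, 0.20241816, 0.033     ]))]
blue_center [(0.92, array([ 0.42793159, -0.25405738,  0.025     ]))]
```

View pics/c7.png

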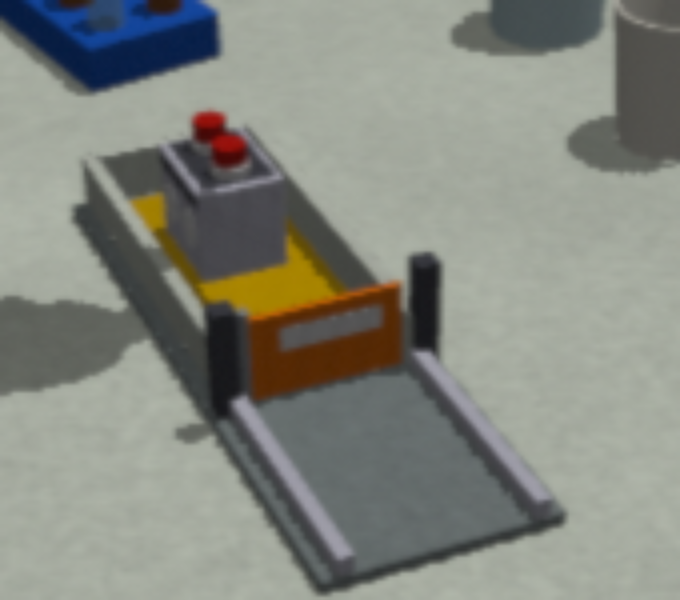

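The block stands upright in the bay (230,200), the gate is shut (325,340), blue hasn't moved, and the arm is clear.

```bash
python3 -c "
from workcell import ticket
print(ticket.hand_in())"
```

```text
the job is handed in; nothing more can be done
None
```

The red pump head was pushed along the deck through the gate and stands upright in the yellow bay with the gate shut behind it; the blue pump head did not move, and I handed the job in at about 15 s on the clock.

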